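# Sweep the old garlic bulb into the waste hatch and let its lid down softly

## Robot

A 6-joint arm with a two-finger parallel gripper is mounted at the origin on a cart in front of the work surface, level with it; the furniture and walls round the work are solid. World frame = base frame: x ahead of the robot, y to its left, z up, the work surface at z = 0. Lengths are in mm, angles in rad, forces in N, time in s.
With the tool pointing down it reaches from about 400 to 925 mm from the base axis. Payload 12.5 kg.
Tool frame: the origin (TCP) lies midway between the tips of the shut fingers; the grasp point (between the pads) lies 19 mm behind it; z points along the fingers, y is the line along which they close (so a half turn about z gives the same grasp; the last joint's range is limited). The gripper opens to 95 mm and grips with 3 to 60 N. Pads are 20 mm wide; open, the fingers measure 119 mm over their backs; the gripper's body (75 mm by 180 mm) begins 59 mm behind the grasp point.
Start: joints at [-1.368, 0.491, 1.559, -0, 1.092, -0.106], TCP at [189.971, -595.45, 192.461] pointing down, gripper open.
Joint ranges: [-3.1, 3.1], [-0.84, 2.19], [0.05, 2.79], [-1.13, 4.28], [0.06, 2.93], [-2.69, 2.69]. Speed limits (rad/s): [2.22, 2.22, 2.79, 3.14, 3.14, 3.14].

## Interface

Orientations are given as [roll, pitch, yaw] about the fixed x, y, z axes, in that order (R = Rz(yaw) Ry(pitch) Rx(roll)).
In Python, from cell import state, viewer, env, models gives the robot as it stands. The module is installed in compiled form; this text tells all that it offers.
- The arm moves only by the tool arm_command, never from a script. Its argument "rows" is a list of rows, each a list of 2 entries, a list of its own where there are three numbers: the shift along the tool's x, y, z normalised to -1 to 1, where 1 is 0.25 m, then the turn about the tool's z normalised to -1 to 1, where 1 is pi rad. A call has exactly 5 rows; each row shifts and turns the commanded pose from where the row before left it, along the tool's axes as they then stand; what a row does not reach is not made up. A row lasts 1/10 s, in which the tool goes at most 50 mm and 8.59 degrees, less where a joint would pass 70% of its speed; a pose out of reach is approached as far as the arm can. A call with a number of a shift or a turn outside -1 to 1 is refused whole. A call with a gripper value outside its range is refused whole. "claw" is the opening, from 0 (shut) to 1 (fully open), set as the call begins (left out, the last holds). The fingers move at their own pace and stop on an object; the grip force is fixed at half the most. Time passes only in rows, so rows that do not move let the fingers close, or fill a call up. It gives the time, the measured TCP pose, the force, the opening and the grip force at its end, in the units of the state.
- state(): the state, without advancing time (a new reading comes with each control period).
- viewer.read_camera(name): name is "scene" or "top"; returns (picture, depth): 400x640x3 uint8, red, green, blue; 400x640 float32, mm along the optical axis (not along the pixel's ray), 0 where there is no reading.
- viewer.get_calibration(name): a dict with "camera_matrix" (3x3 intrinsics, pixels), "world_to_cam" (4x4, takes a point from world to camera coordinates). Camera axes: x right, y up, looking along -z (the intrinsics and any distortion apply to the point x, -y, -z); pixel columns grow to the right and rows downward; lengths in mm; the calibration is good to about 2 mm. A picture is of the moment at which its call begins. get_calibration takes no time and is no camera call.
- env.job_done(): hands the job in; it is judged then, once.
Trained networks look in the newest picture that a camera, given by its name, has taken for a name from the list of things; names that differ only in an ending like _2 or _b are one class to them, and where a whole thing is asked for, a point or a joint stands for the part that bears it (a point fixed in the world has none). Each returns a list of dicts, best first, with "confidence" (0 to 1); they miss things now and then, are a little off and sometimes report something else, mostly with a low value. They report only what shows in the picture. A call takes as long as a camera call. They do not tell look-alikes from the thing itself.
- models.search_frame(camera, label): "position" ([x, y, z] in mm, in world coordinates, good to about 4 mm: the middle of the surface that is visible of it).
- models.mark_of(camera, label): "position" ([x, y, z] in mm, in world coordinates, good to about 4 mm: a listed point, or the origin of a listed thing).
The state is a dict: "t": time; "joints": joint angles; "qvel": joint speeds; "tau": joint torques, N m; "eef_pos": TCP position; "tcp_rot": TCP orientation; "ft_force": force on the tool from outside, world axes, zero at the start; "moment": the same for the moment, N m; "opening": opening from 0.0 (shut) to 1.0 (fully open); "grip_force": force on a finger pad.
Only numpy, scipy, OpenCV 4.12 (cv2) and the standard library are available. Lean on these libraries where they do the work, as an engineer would, in place of code of your own. Each camera call takes 0.05 s, during which the arm holds its last target. There are 200 camera calls.

## Task

Throw away the old garlic bulb that lies on the chopping board, using only pushes of the fingertips: press the round black bar of the waste hatch's lever right down and let go so that the lid stays up, then push the bulb along the board over its edge into the open hatch. Press the bar right down once more to free the catch and ease it up slowly, so that the lid goes fully shut without slamming. Work the lid only by its lever, do not pick anything up, and leave the spice jar, mug, lemon and peeler where they are.

Things in the scene. Friction and masses are not known exactly. Their poses are not given: they have to be found in the camera images.
- station: Prep station: white box 190 (x) x 434 (y) x 115 mm high, fixed, near the middle of the worktop, may be turned by up to 0.14 rad. Origin: centre of its underside, on the worktop; z up, x away from the robot, y left (when it stands straight). Its left part carries a chopping board, its right part is a waste bin under a steel hatch lid. All 'station' values here are in this frame.
- board_edge (a point): Middle of the right edge of the wooden chopping board, on its top face: station x 0, y -35, z +136 mm. The board is fixed, 170 (x) x 250 (y) x 21 mm, and runs left from this edge to station y +215 mm. What is pushed over this edge falls into the bin when the lid is open.
- bin_mouth (a point): Centre of the waste bin's mouth at its rim: station x +10, y -128, z +115 mm. The bin is open inside from x -65 to +85 and y -207 to -49 mm; its floor is at z +14 mm. Same axes as the station.
- press_bar (a point): Middle, on its axis, of the round black press bar of the lever on the station's front: 26 mm thick, 50 mm long along station x, level. Axis at x -155, y -21, z +136 mm when up, z +104 mm at the lower stop; its top is 13 mm higher. Press straight down at 30 mm/s or slower: 4 to 7 N (faster, the lid's inertia adds 10 N or more). It is 83 mm in front of the lid; keep the gripper clear of the lid.
- hatch_lever (a joint): Lever angle (rad): 0 up, 0.37 lower stop. Push-push catch like a ballpoint pen's: pressed to the stop (at least 0.35) and let go, it rises to about 0.29 and stays; pressed to the stop again, it is free and spring and weight drive it up and the lid shut, hard unless a finger on the bar holds it back. Pivot along station x at y -107, z +120 mm, 88 mm from the bar's axis.
- hatch_lid (a joint): Angle of the hatch lid (rad): 0 shut, 1.38 with the lever at its lower stop, about 1.03 when the catch holds it. The lid always follows the lever, by about 3.7 times its angle. Let down from the stop in two seconds or more it shuts softly; let go, it slams.
- lid_edge (a point): Middle of the free edge of the hatch lid, a steel plate 163 (x) x 168 (y) mm hinged along x at the station's right end (y -212, z +120 mm). Shut, the edge is at station x +10, y -44, z +120 mm; caught open, at about y -126, z +264 mm.
- garlic_centre (a point): Centre of the old garlic bulb, about 60 mm wide and 58 mm high, about 60 g, loose on the chopping board (its centre 28 mm above the board).
- spice_jar: Glass spice jar with a white cap, 53 mm across, 62 mm high, loose, standing on the rear left corner of the chopping board. Origin: centre of its underside. It stays.
- spotted_mug: White mug with dark spots, 82 mm across, 91 mm high, loose on the worktop right of the station. Origin: centre of its underside. It stays.
- lemon: Lemon, 78 x 55 x 56 mm, loose on the worktop to the right, in front of the sink. Origin: centre of its underside. It stays.
- peeler: Blue peeler, 170 x 25 x 18 mm, loose on the worktop to the right, in front of the sink. Origin: centre of its underside. It stays.
Mind the look-alikes: they are no part of the job. What is shaped like the part that bears garlic_centre but purple or red is not meant.

How it is judged (in metres and radians):
On the way, in this order (a step that is already met when the one before it is completed fails the run):
1. the catch holds the lid open and the robot has let go of the lever (value of joint hatch_lid above 0.9 rad and contact force between each of the arm, the fingers and station below 0.3 N), for 0.2 s.
2. the garlic bulb lies in the bin, the lid still open (x of garlic_centre in the frame of station between -0.065 and 0.085 m and y of garlic_centre in the frame of station between -0.207 and -0.05 m and z of garlic_centre in the frame of station below 0.085 m and value of joint hatch_lid above 0.9 rad), for 0.2 s.
At the end, for the whole second after the job is handed in: The garlic bulb lies inside the waste bin (its centre within the compartment and below 85 mm), the lid is shut (under 0.04 rad) and the lever all the way up (under 0.02 rad) (x of garlic_centre in the frame of station between -0.065 and 0.085 m and y of garlic_centre in the frame of station between -0.207 and -0.05 m and z of garlic_centre in the frame of station below 0.085 m and value of joint hatch_lid below 0.04 rad and value of joint hatch_lever below 0.02 rad); the robot touches nothing.
It fails at once if the lid slams: on its way down between 0.5 and 0.2 rad it closes faster than 2.8 rad/s (value of joint hatch_lid between 0.2 and 0.5 rad and velocity of joint hatch_lid below -2.8 rad/s).
It fails at once if the robot touches the lid itself (contact force between any of the arm, the fingers and hatch_lid above 2 N).
It fails at once if the garlic bulb is lifted more than 30 mm off the board (z of garlic_centre in the frame of station above 0.195 m).
It fails at once if the spice jar, mug, lemon or peeler is moved more than 30 mm (distance of any of spice_jar, spotted_mug, lemon, peeler from where it was at the start of the episode above 0.03 m).
It also fails if it takes over 70 s, if anything falls off the work surface, if the arm or the gripper's body presses on something with over 40 N, if the wrist force passes 120 N, or if a joint passes its speed limit or range.

## Working session

There is one attempt and no reset: what is moved stays moved. The work goes in short steps, Python scripts to look and compute and a tool call to move; the robot and the scene stay as the last step left them, time stands still between calls to the robot, and variables do not carry over. Pictures are saved under pics/ and viewed, at most 10 in all, crops included, and the job is handed in when it is done.

Besides the shell and the picture viewer there is one more tool, called after "Request:" by a JSON object that holds its "fn" and its "kwargs", one argument or row to a line. arm_command: Moves the arm, as the interface text tells. Scaled input: -1 to 1 covers 0.25 m each way for a shift and pi rad each way for a turn. Its arguments: {"type":"object","properties":{"rows":{"type":"array","items":{"type":"array"}},"claw":{"type":"number"}},"required":["rows"]}

```bash
mkdir -p pics
python3 - <<'E'
from cell import state, viewer, env, models
import cv2
for c in ("scene","top"):
    p,d=viewer.read_camera(c); cv2.imwrite(f"pics/{c}0.png",p[:,:,::-1])
    for l in ("station","board_edge","bin_mouth","press_bar","lid_edge","garlic_centre","spice_jar","spotted_mug"):
        r=models.mark_of(c,l); print(c,l,[([round(v) for v in x["position"]],round(x["confidence"],2)) for x in r[:3]])
s=state(); print(s)
E
```

```text
scene station []
scene board_edge []
scene bin_mouth [([617, -8, 119], 0.63)]
scene press_bar []
scene lid_edge []
scene garlic_centre [([577, 392, 27], 0.39), ([620, -7, 119], 0.32)]
scene spice_jar [([644, 292, 134], 0.44)]
scene spotted_mug []
top station [([595, 117, 0], 0.84)]
top board_edge [([602, 76, 139], 0.78)]
top bin_mouth []
top press_bar [([440, 81, 134], 0.83)]
top lid_edge [([612, 73, 121], 0.97)]
top garlic_centre [([572, 393, 27], 0.65), ([547, 185, 162], 0.59), ([472, -166, 24], 0.59)]
top spice_jar [([638, 289, 132], 0.68)]
top spotted_mug [([488, -286, 8], 0.73)]
{'t': 0.9, 'joints': array([-1.36759107e+00,  4.90859302e-01,  1.55891199e+00,  1.25367010e-05,
        1.09168215e+00, -1.05605618e-01]), 'qvel': array([ 4.15971753e-04, -4.29801907e-04,  2.20316222e-04, -2.08435084e-04,
        1.02968218e-05,  1.56154612e-03]), 'tau': array([ 1.63532350e-04, -6.12453032e+01, -2.58427155e+01,  6.92494540e-02,
        4.44732676e-02, -3.19576975e-05]), 'eef_pos': array([ 189.97902599, -595.44664559,  192.48210297]), 'tcp_rot': array([3.14145304e+00, 3.61029173e-06, 3.08805095e-01]), 'ft_force': array([-0.27812008,  0.35370746, -0.1645865 ]), 'moment': array([-0.04610008,  0.00719751,  0.01190698]), 'grip_force': 0.0, 'opening': 0.9989337198225606}
```

View pics/top0.png

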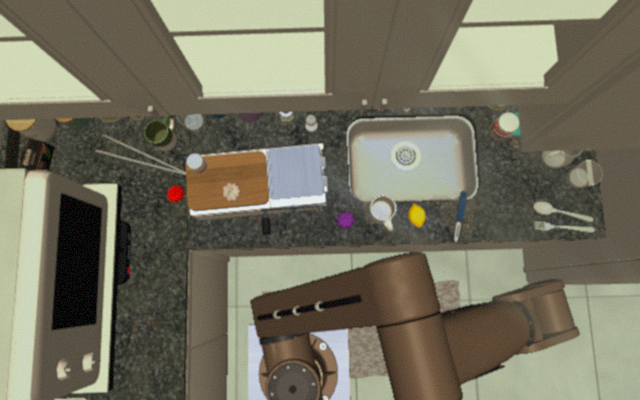

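View pics/scene0.png

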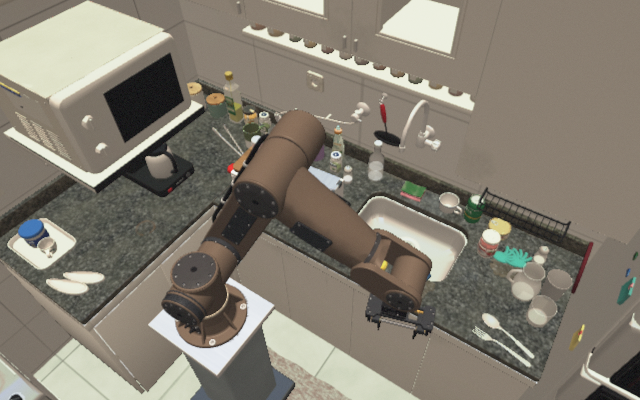

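The top picture shows three bulb-like things: white on the board at (231,190), red on the worktop at (176,193), and purple on the worktop at (346,219). The white one is meant: it's garlic-coloured and lies on the board. The press bar is at (266,226), the jar at (196,161) and the mug at (382,209). In the scene picture the arm hides the station. I'll enlarge a crop and fit the station's yaw from depth.

```bash
cat > h.py <<'E'
import numpy as np, cv2
from cell import state, viewer, env, models
def cloud(c):
    p,d=viewer.read_camera(c); k=viewer.get_calibration(c); K=np.array(k["camera_matrix"]); T=np.linalg.inv(np.array(k["world_to_cam"]))
    v,u=np.mgrid[:400,:640]
    X=np.stack([(u-K[0,2])/K[0,0]*d,-(v-K[1,2])/K[1,1]*d,-d],-1)
    return p,d,X@T[:3,:3].T+T[:3,3]
E
python3 - <<'E'
from h import *
p,d,W=cloud("top")
cv2.imwrite("pics/crop.png",cv2.resize(p[130:250,160:360,::-1],None,fx=4,fy=4,interpolation=cv2.INTER_CUBIC))
box=np.zeros((400,640),bool); box[135:240,170:340]=1
def rep(n,m):
    m=m&box&(d>0); P=W[m]; print(n,m.sum(),P.mean(0).round(1),P.min(0).round(),P.max(0).round()); return P
z=W[...,2]
m=(z>100)&(z<150)
n,l,st,_=cv2.connectedComponentsWithStats((m&box).astype('uint8'))
for i in range(1,n):
    if st[i,4]>20:
        P=W[l==i]; print(st[i],P.mean(0).round(1),cv2.minAreaRect(P[:,:2].astype('float32')))
hsv=cv2.cvtColor(p,cv2.COLOR_RGB2HSV)
wood=(z>128)&(z<145)&(hsv[...,1]>90)
P=rep("wood",wood); print(cv2.minAreaRect(P[:,:2].astype('float32')))
g=np.zeros_like(box); g[178:203,218:245]=1
P=rep("garlic",g&(z>145)); print(cv2.minEnclosingCircle(P[:,:2].astype('float32')))
b=np.zeros_like(box); b[215:238,258:275]=1
P=rep("bar",b&(z>125)); print(cv2.minAreaRect(P[:,:2].astype('float32')))
E
```

```text
[ 186  144  144   91 8106] [587.9 100.  126.7] ((557.802490234375, 109.54949951171875), (277.5350341796875, 434.630126953125), 3.5684735774993896)
wood 3585 [588.8 197.8 135.3] [423.  72. 128.] [681. 331. 145.]
((546.5753784179688, 201.14495849609375), (259.834228515625, 250.30563354492188), 3.0965983867645264)
garlic 260 [547.3 181.6 172.9] [522. 157. 150.] [576. 209. 197.]
((549.0127563476562, 181.91400146484375), 28.7421932220459)
bar 157 [446.5  82.3 144.5] [420.  69. 127.] [479.  97. 155.]
((450.03961181640625, 83.34183502197266), (59.44345474243164, 25.709285736083984), 4.590656280517578)
```

View pics/crop.png

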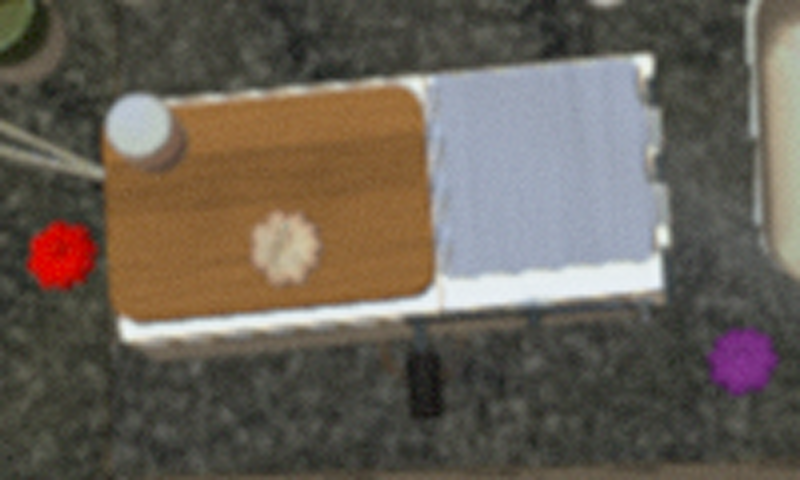

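The crop confirms it: the white bulb on the board is at crop (284,247), and the red and purple look-alikes lie off the board. The station is at about (598,114) with yaw about 0.07, and the bar at about (445,82). Next I turn the tool to the station's axes, shut the fingers and approach the bar.

Request:
{"fn": "arm_command", "kwargs": {
  "rows": [
    [[0.1,0,-0.06],0.038],
    [[0.16,0,-0.06],0.038],
    [[0.14,-0.14,0],0],
    [[0.14,-0.14,0],0],
    [[0.14,-0.14,0],0]
  ],
  "claw": 0
}}

```text
t: 1.45
eef_pos: [351.5, -466.8, 222.5]
tcp_rot: [3.141, -0.0, 0.07]
ft_force: [1.3, -0.7, 0.0]
opening: 0.635
grip_force: 0.0
```

Request:
{"fn": "arm_command", "kwargs": {
  "rows": [
    [[0.05,-0.19,0],0],
    [[0.05,-0.19,0],0],
    [[0.05,-0.19,0],0],
    [[0.05,-0.19,0],0],
    [[0.05,-0.19,0],0]
  ]
}}

```text
t: 1.95
eef_pos: [396.2, -225.1, 222.6]
tcp_rot: [3.141, -0.0, 0.07]
ft_force: [0.6, 0.1, -0.2]
opening: 0.215
grip_force: 0.0
```

Request:
{"fn": "arm_command", "kwargs": {
  "rows": [
    [[0.05,-0.19,0],0],
    [[0.05,-0.19,0],0],
    [[0.05,-0.19,0],0],
    [[0.05,-0.19,0],0],
    [[0,0,0],0]
  ]
}}

```text
t: 2.45
eef_pos: [433.0, -29.3, 222.7]
tcp_rot: [-3.141, -0.001, 0.076]
ft_force: [1.2, -0.3, 1.3]
opening: 0.002
grip_force: 0.0
```

Request:
{"fn": "arm_command", "kwargs": {
  "rows": [
    [[0.02,-0.15,0],0],
    [[0.02,-0.15,0],0],
    [[0.02,-0.142,0.05],0],
    [[0,0,0.1],0],
    [[0,0,0.06],0]
  ]
}}

```text
t: 2.95
eef_pos: [439.7, 77.8, 168.8]
tcp_rot: [3.141, 0.001, 0.072]
ft_force: [-0.8, 0.7, 0.1]
opening: 0.002
grip_force: 0.0
```

Run:
```python
from h import *
p,d,W=cloud("top")
cv2.imwrite("pics/c2.png",cv2.resize(p[130:270,170:370,::-1],None,fx=4,fy=4,interpolation=cv2.INTER_CUBIC))
for c in("scene","top"):
  print([(np.round(x["position"]),x["confidence"]) for x in models.mark_of(c,"press_bar")])
print(state()["eef_pos"],state()["tcp_rot"],state()["joints"].round(2))
```

```text
[]
[]
[439.83146745  76.9827634  169.62930139] [3.14148750e+00 1.47634678e-03 6.97817534e-02] [ 0.03  0.27  2.   -0.    0.87  1.53]
```

View pics/c2.png

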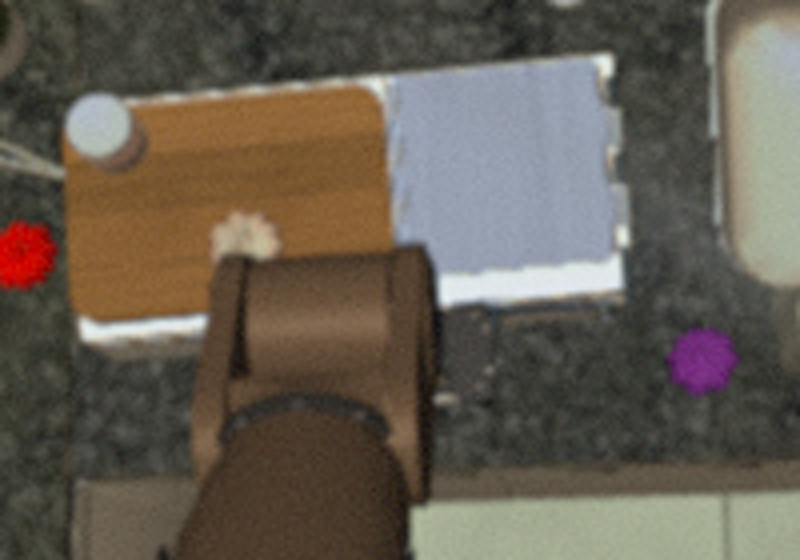

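The view shows the gripper over the bar and in front of the lid, whose front edge is at crop y≈270. Now I press.

Request:
{"fn": "arm_command", "kwargs": {
  "rows": [
    [[-0.01,-0.016,0.03],0],
    [[0,0,0.03],0],
    [[0,0,0.015],0],
    [[0,0,0.01],0],
    [[0,0,0.01],0]
  ]
}}

```text
t: 3.6
eef_pos: [437.3, 81.1, 146.1]
tcp_rot: [3.141, -0.0, 0.07]
ft_force: [-0.7, 0.1, -0.9]
opening: 0.006
grip_force: 0.0
```

Request:
{"fn": "arm_command", "kwargs": {
  "rows": [
    [[0,0,0.01],0],
    [[0,0,0.01],0],
    [[0,0,0.01],0],
    [[0,0,0.01],0],
    [[0,0,0.01],0]
  ]
}}

```text
t: 4.1
eef_pos: [437.3, 81.2, 133.5]
tcp_rot: [3.142, -0.0, 0.07]
ft_force: [0.8, 0.4, 0.1]
opening: 0.002
grip_force: 0.0
```

Run:
```python
from h import *
p,d,W=cloud("top")
cv2.imwrite("pics/c3.png",cv2.resize(p[150:250,210:310,::-1],None,fx=6,fy=6,interpolation=cv2.INTER_CUBIC))
print(state()["eef_pos"],state()["ft_force"])
for l in("lid_edge","board_edge"): print([(np.round(x["position"]),x["confidence"]) for x in models.mark_of("top",l)])
```

```text
[437.06991671  81.18553528 133.15256073] [-0.84670836 -0.74771116 -0.06337426]
[(array([611.,  71., 118.]), 0.84)]
[(array([601.,  76., 139.]), 0.79)]
```

View pics/c3.png

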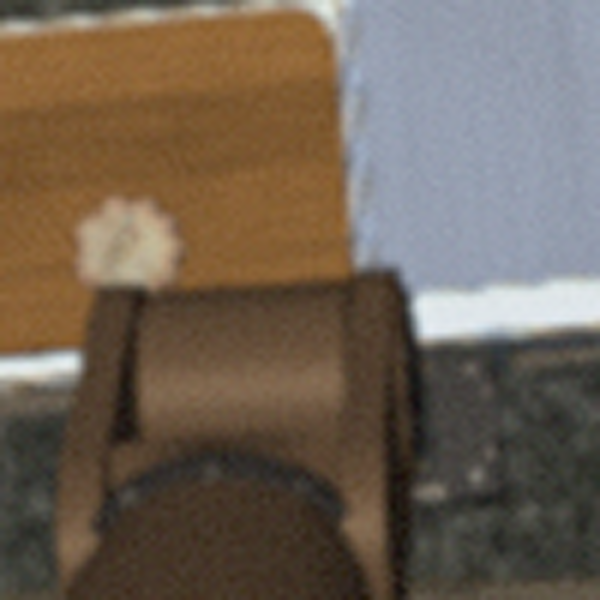

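Run:
```python
from h import *
p,d,W=cloud("top")
print("bar pre px"); 
for r in range(206,236,3): print(r,[tuple(W[r,c].round().astype(int)) for c in (281,285,289,293)])
p,d,W=cloud("scene"); k=viewer.get_calibration("scene")
T=np.array(k["world_to_cam"]);K=np.array(k["camera_matrix"])
for P in ([437,81,133],[445,82,136],[437,81,230]):
    q=T[:3,:3]@P+T[:3,3]; u=int(K[0,2]+K[0,0]*q[0]/-q[2]);v=int(K[1,2]-K[1,1]*q[1]/-q[2]); print(u,v,-q[2],d[v,u],W[v,u].round())
cv2.imwrite("pics/s3.png",cv2.resize(p[100:300,160:400,::-1],None,fx=3,fy=3,interpolation=cv2.INTER_CUBIC))
```

```text
bar pre px
206 [(np.int64(510), np.int64(38), np.int64(111)), (np.int64(510), np.int64(26), np.int64(105)), (np.int64(506), np.int64(12), np.int64(126)), (np.int64(505), np.int64(-1), np.int64(130))]
209 [(np.int64(498), np.int64(37), np.int64(124)), (np.int64(474), np.int64(13), np.int64(272)), (np.int64(472), np.int64(1), np.int64(281)), (np.int64(496), np.int64(0), np.int64(128))]
212 [(np.int64(465), np.int64(24), np.int64(276)), (np.int64(464), np.int64(12), np.int64(280)), (np.int64(465), np.int64(2), np.int64(271)), (np.int64(506), np.int64(8), np.int64(5))]
215 [(np.int64(498), np.int64(48), np.int64(3)), (np.int64(456), np.int64(13), np.int64(274)), (np.int64(455), np.int64(2), np.int64(280)), (np.int64(497), np.int64(8), np.int64(1))]
218 [(np.int64(489), np.int64(48), np.int64(-2)), (np.int64(448), np.int64(13), np.int64(276)), (np.int64(448), np.int64(2), np.int64(272)), (np.int64(488), np.int64(8), np.int64(-4))]
221 [(np.int64(478), np.int64(48), np.int64(4)), (np.int64(439), np.int64(13), np.int64(280)), (np.int64(439), np.int64(2), np.int64(275)), (np.int64(440), np.i
[... 228 characters left out ...]
59), np.int64(49), np.int64(-2)), (np.int64(423), np.int64(13), np.int64(275)), (np.int64(423), np.int64(3), np.int64(271)), (np.int64(422), np.int64(-9), np.int64(278))]
230 [(np.int64(416), np.int64(25), np.int64(270)), (np.int64(415), np.int64(14), np.int64(270)), (np.int64(415), np.int64(3), np.int64(272)), (np.int64(414), np.int64(-9), np.int64(278))]
233 [(np.int64(438), np.int64(48), np.int64(3)), (np.int64(438), np.int64(35), np.int64(3)), (np.int64(407), np.int64(3), np.int64(265)), (np.int64(437), np.int64(9), np.int64(0))]
267 200 1804.3255485327143 1785.3489 [428.  73. 148.]
268 198 1806.8314401609587 1803.9683 [444.  82. 139.]
264 182 1731.8877380956894 1681.633 [413.  58. 268.]
```

View pics/s3.png

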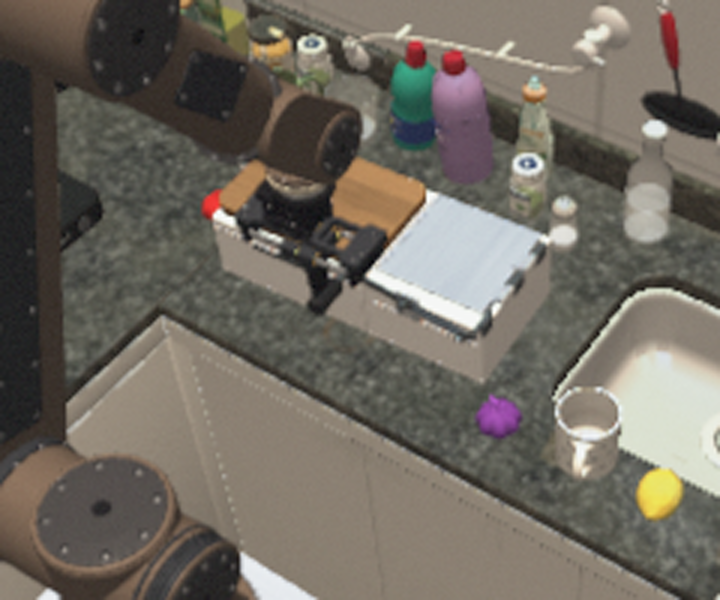

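The scene crop shows the finger down at the bar at crop (322,297), with the lid still shut and no force felt. I'll go on down in small steps and watch the force.

Request:
{"fn": "arm_command", "kwargs": {
  "rows": [
    [[0,0,0.01],0],
    [[0,0,0.01],0],
    [[0,0,0.01],0],
    [[0,0,0],0],
    [[0,0,0],0]
  ]
}}

```text
t: 4.85
eef_pos: [437.2, 81.2, 126.2]
tcp_rot: [3.142, 0.0, 0.07]
ft_force: [-1.0, 0.7, 1.3]
opening: 0.004
grip_force: 0.9
```

Run:
```python
from h import *
p,d,W=cloud("top")
print(state()["eef_pos"],state()["ft_force"],state()["moment"], state()["tau"])
for c in (275,285,295,305,315): print(c,[tuple(W[r,c].round().astype(int).tolist()) for r in (160,175,190)])
p,d,W=cloud("scene")
a=p[165:215,235:300,::-1]; cv2.imwrite("pics/s4.png",cv2.resize(a,None,fx=10,fy=10,interpolation=cv2.INTER_CUBIC))
for v in range(182,206,2): print(v,[tuple(W[v,u].round().astype(int).tolist()) for u in range(260,276,3)])
```

```text
[437.24335945  81.20944585 126.18585858] [-0.12722722  1.54876263  2.05554654] [0.19249827 0.10190454 0.01543254] [-4.39773817e-01 -4.24753726e+01 -1.84954691e+01 -1.41786681e-01
 -1.90862515e-01  3.47216388e-03]
275 [(655, 54, 120), (607, 55, 118), (560, 55, 116)]
285 [(656, 23, 115), (606, 24, 117), (558, 24, 120)]
295 [(654, -9, 117), (604, -8, 122), (558, -7, 118)]
305 [(654, -40, 113), (602, -39, 129), (557, -38, 119)]
315 [(652, -71, 117), (602, -70, 124), (556, -69, 116)]
182 [(415, 80, 253), (415, 65, 262), (416, 51, 270), (422, 42, 269), (518, 119, 142), (528, 112, 137)]
184 [(406, 72, 256), (417, 69, 248), (415, 52, 259), (415, 37, 267), (423, 30, 265), (427, 19, 267)]
186 [(400, 68, 253), (408, 61, 250), (419, 57, 242), (436, 59, 226), (412, 21, 269), (419, 13, 267)]
188 [(401, 72, 239), (404, 59, 244), (408, 48, 247), (414, 39, 247), (513, 119, 113), (408, 4, 272)]
190 [(501, 176, 78), (401, 58, 237), (430, 71, 203), (413, 40, 237), (411, 23, 248), (406, 4, 263)]
192 [(495, 171, 74), (425, 83, 190), (428, 71, 194), (448, 75, 173), (477, 87, 140), (413, 12, 242)]
194 [(499, 178, 54), (422, 82, 182), (426, 71, 185), (448, 77, 161), (467, 80, 142), (499, 94, 104)]
196 [(499, 180, 41), (423, 85, 168), (429, 76, 168), (451, 81, 144), (459, 74, 141), (504, 100, 84)]
198 [(497, 180, 31), (431, 95, 144), (431, 79, 154), (446, 78, 140), (456, 72, 134), (503, 101, 72)]
200 [(498, 183, 16), (423, 89, 143), (421, 71, 155), (434, 68, 146), (498, 115, 56), (503, 102, 60)]
202 [(501, 188, -4), (419, 86, 137), (424, 76, 138), (507, 142, 20), (501, 119, 39), (504, 105, 45)]
204 [(489, 177, 3), (499, 170, -3), (420, 74, 132), (502, 138, 14), (498, 118, 31), (503, 105, 34)]
```

View pics/s4.png

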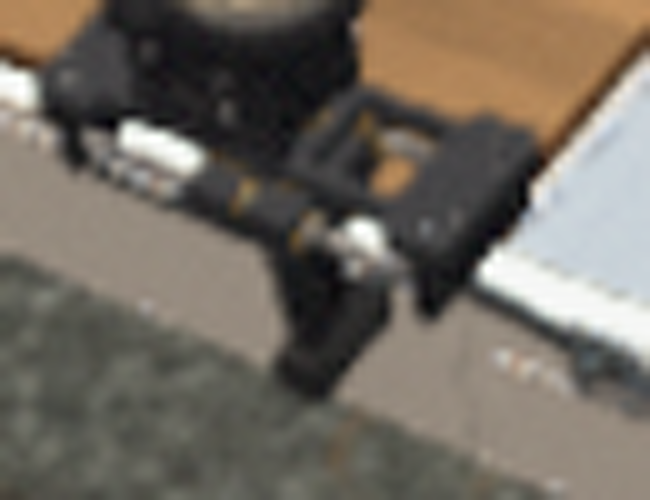

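The crop shows the finger (crop (310,290)) meeting the bar (crop (330,340)), and the force is only now beginning to rise. The true tip seems to sit higher than the reported TCP. I'll continue at 25 mm/s.

Request:
{"fn": "arm_command", "kwargs": {
  "rows": [
    [[0,0,0.01],0],
    [[0,0,0.01],0],
    [[0,0,0.01],0],
    [[0,0,0.01],0],
    [[0,0,0.01],0]
  ]
}}

```text
t: 5.45
eef_pos: [437.7, 81.6, 114.0]
tcp_rot: [-3.141, -0.002, 0.07]
ft_force: [0.3, 4.7, 6.3]
opening: 0.005
grip_force: 2.9
```

Run:
```python
from h import *
p,d,W=cloud("top")
print(state()["eef_pos"],state()["ft_force"])
for c in (275,285,295,305,315): print(c,[tuple(W[r,c].round().astype(int).tolist()) for r in (160,175,190)])
```

```text
[437.58436314  81.5056191  113.56606301] [0.64223385 1.69596351 3.24076613]
275 [(633, 46, 202), (586, 46, 209), (543, 47, 201)]
285 [(638, 18, 182), (591, 18, 184), (544, 19, 189)]
295 [(641, -11, 167), (593, -11, 172), (547, -10, 172)]
305 [(644, -41, 153), (597, -40, 148), (548, -40, 161)]
315 [(648, -72, 134), (601, -70, 129), (551, -69, 141)]
```

Contact is at about eef z 126, and the lid is at about 0.5 rad, so the lower stop should be near eef z 94.

Request:
{"fn": "arm_command", "kwargs": {
  "rows": [
    [[0,0,0.01],0],
    [[0,0,0.01],0],
    [[0,0,0.01],0],
    [[0,0,0.01],0],
    [[0,0,0.01],0]
  ]
}}

```text
t: 6.0
eef_pos: [437.7, 81.5, 101.4]
tcp_rot: [-3.141, -0.001, 0.07]
ft_force: [-0.5, 4.5, 6.2]
opening: 0.004
grip_force: 3.1
```

Request:
{"fn": "arm_command", "kwargs": {
  "rows": [
    [[0,0,0.01],0],
    [[0,0,0.01],0],
    [[0,0,0.01],0],
    [[0,0,0.004],0],
    [[0,0,0],0]
  ]
}}

```text
t: 6.5
eef_pos: [437.7, 81.4, 93.4]
tcp_rot: [-3.141, -0.002, 0.07]
ft_force: [-2.4, 3.6, 15.1]
opening: 0.005
grip_force: 8.0
```

Request:
{"fn": "arm_command", "kwargs": {
  "rows": [
    [[0,0,0.008],0],
    [[0,0,0],0],
    [[0,0,-0.01],0],
    [[0,0,-0.01],0],
    [[0,0,-0.01],0]
  ]
}}

```text
t: 7.0
eef_pos: [437.5, 81.1, 98.3]
tcp_rot: [3.141, -0.001, 0.07]
ft_force: [0.6, 1.1, 2.2]
opening: 0.005
grip_force: 1.4
```

Request:
{"fn": "arm_command", "kwargs": {
  "rows": [
    [[0,0,-0.01],0],
    [[0,0,-0.01],0],
    [[0,0,-0.015],0],
    [[0,0,-0.02],0],
    [[0,0,-0.02],0]
  ]
}}

```text
t: 7.5
eef_pos: [437.2, 81.1, 117.3]
tcp_rot: [3.141, 0.0, 0.07]
ft_force: [0.7, -0.2, -0.2]
opening: 0.001
grip_force: 0.0
```

Run:
```python
from h import *
p,d,W=cloud("top")
print(state()["eef_pos"],state()["ft_force"])
for c in (275,280,285,295,305,315): print(c,[tuple(W[r,c].round().astype(int).tolist()) for r in (160,175,190)])
```

```text
[437.46752974  81.17586673 117.90125024] [0.98292679 0.78633462 0.81156201]
275 [(683, 64, 13), (631, 65, 15), (575, 63, 43)]
280 [(681, 47, 21), (631, 48, 13), (581, 49, 8)]
285 [(682, 31, 14), (630, 31, 18), (581, 33, 8)]
295 [(620, -16, 245), (575, -15, 251), (580, 0, 7)]
305 [(630, -43, 204), (584, -42, 208), (538, -41, 211)]
315 [(642, -72, 154), (592, -71, 166), (544, -70, 175)]
```

The lid holds at about 1.02 rad and the lever is free. I'll raise, open the fingers to about 43 mm, and turn so that tool −x points along the push line (yaw about 2.0).

Request:
{"fn": "arm_command", "kwargs": {
  "rows": [
    [[0,0,-0.17],0],
    [[0,0,-0.17],0],
    [[0,0,-0.12],-0.047],
    [[0,0,0],-0.047],
    [[0,0,0],-0.047]
  ],
  "claw": 0.45
}}

```text
t: 8.05
eef_pos: [437.4, 81.2, 233.0]
tcp_rot: [3.14, -0.002, 0.519]
ft_force: [-1.6, 0.4, 0.3]
opening: 0.371
grip_force: 0.0
```

Request:
{"fn": "arm_command", "kwargs": {
  "rows": [
    [[0,0,0],-0.047],
    [[0,0,0],-0.047],
    [[0,0,0],-0.047],
    [[0,0,0],-0.047],
    [[0,0,0],-0.047]
  ]
}}

```text
t: 8.55
eef_pos: [437.1, 81.2, 232.0]
tcp_rot: [3.142, 0.0, 1.257]
ft_force: [0.4, 0.4, -0.7]
opening: 0.45
grip_force: 0.0
```

Request:
{"fn": "arm_command", "kwargs": {
  "rows": [
    [[0,0,0],-0.047],
    [[0,0,0],-0.047],
    [[0,0,0],-0.047],
    [[0,0,0],-0.047],
    [[0,0,0],-0.047]
  ]
}}

```text
t: 9.05
eef_pos: [437.1, 81.2, 232.0]
tcp_rot: [-3.142, 0.0, 1.996]
ft_force: [-1.0, 0.3, -0.2]
opening: 0.446
grip_force: 0.0
```

Request:
{"fn": "arm_command", "kwargs": {
  "rows": [
    [[0.09,0.14,0],0],
    [[0.09,0.14,0],0],
    [[0.09,0.14,0],0],
    [[0.1,0.15,0],0],
    [[0,0,0],0]
  ]
}}

```text
t: 9.55
eef_pos: [531.5, 227.0, 231.2]
tcp_rot: [3.141, -0.0, 1.992]
ft_force: [-0.3, -0.1, -0.2]
opening: 0.449
grip_force: 0.0
```

Run:
```python
from h import *
p,d,W=cloud("top")
print([(np.round(x["position"]),x["confidence"]) for x in models.mark_of("top","garlic_centre")])
s=state();print(s["eef_pos"],s["tcp_rot"],s["ft_force"],s["joints"].round(2))
```

```text
[(array([ 472., -165.,   25.]), 0.75), (array([552., 187., 165.]), 0.69), (array([601.,  80., 138.]), 0.53)]
[529.50299775 224.07746674 231.26240024] [-3.14023098e+00  2.74881377e-05  1.99092464e+00] [-0.53507951  0.92645778 -0.2888366 ] [ 0.29  0.38  1.63 -0.    1.13 -0.13]
```

Request:
{"fn": "arm_command", "kwargs": {
  "rows": [
    [[0,0,0.12],0],
    [[0,0,0.12],0],
    [[0,0,0.08],0],
    [[0,0,0.03],0],
    [[0,0,0],0]
  ]
}}

```text
t: 10.15
eef_pos: [529.4, 222.8, 144.2]
tcp_rot: [-3.14, -0.0, 1.989]
ft_force: [-0.9, -0.1, 0.1]
opening: 0.448
grip_force: 0.0
```

Request:
{"fn": "arm_command", "kwargs": {
  "rows": [
    [[0,0,0.01],0],
    [[0,0,0.01],0],
    [[0,0,0.01],0],
    [[0,0,0.01],0],
    [[0,0,0],0]
  ]
}}

```text
t: 10.65
eef_pos: [529.7, 223.6, 134.2]
tcp_rot: [-3.141, 0.0, 1.99]
ft_force: [0.9, 0.0, 0.2]
opening: 0.452
grip_force: 0.0
```

No contact at 134, so the offset is confirmed. I'll go down 10 mm more, then push along −x; about 130 mm of travel to the edge.

Request:
{"fn": "arm_command", "kwargs": {
  "rows": [
    [[0,0,0.01],0],
    [[0,0,0.01],0],
    [[0,0,0.01],0],
    [[0,0,0.008],0],
    [[0,0,0],0]
  ]
}}

```text
t: 11.15
eef_pos: [529.7, 223.6, 124.6]
tcp_rot: [-3.141, 0.0, 1.99]
ft_force: [0.2, -0.3, 0.4]
opening: 0.444
grip_force: 0.0
```

Request:
{"fn": "arm_command", "kwargs": {
  "rows": [
    [[-0.02,0,0],0],
    [[-0.02,0,0],0],
    [[-0.02,0,0],0],
    [[-0.02,0,0],0],
    [[-0.02,0,0],0]
  ]
}}

```text
t: 11.65
eef_pos: [540.2, 200.3, 124.9]
tcp_rot: [3.142, 0.0, 1.989]
ft_force: [0.1, 0.0, 0.1]
opening: 0.449
grip_force: 0.3
```

Request:
{"fn": "arm_command", "kwargs": {
  "rows": [
    [[-0.02,0,0],0],
    [[-0.02,0,0],0],
    [[-0.02,0,0],0],
    [[-0.02,0,0],0],
    [[-0.02,0,0],0]
  ]
}}

```text
t: 12.15
eef_pos: [550.3, 177.6, 124.9]
tcp_rot: [-3.142, 0.0, 1.99]
ft_force: [-0.1, 0.9, 0.2]
opening: 0.451
grip_force: 0.3
```

Run:
```python
from h import *
p,d,W=cloud("top")
cv2.imwrite("pics/c5.png",cv2.resize(p[130:250,170:350,::-1],None,fx=4,fy=4,interpolation=cv2.INTER_CUBIC))
print([(np.round(x["position"]),x["confidence"]) for x in models.mark_of("top","garlic_centre")])
s=state();print(s["eef_pos"],s["ft_force"])
```

```text
[(array([572., 391.,  28.]), 0.74), (array([ 471., -164.,   23.]), 0.66), (array([562., 154., 164.]), 0.45)]
[550.41447733 177.36798684 124.89537776] [ 1.06405491 -0.01639624 -0.24230417]
```

View pics/c5.png

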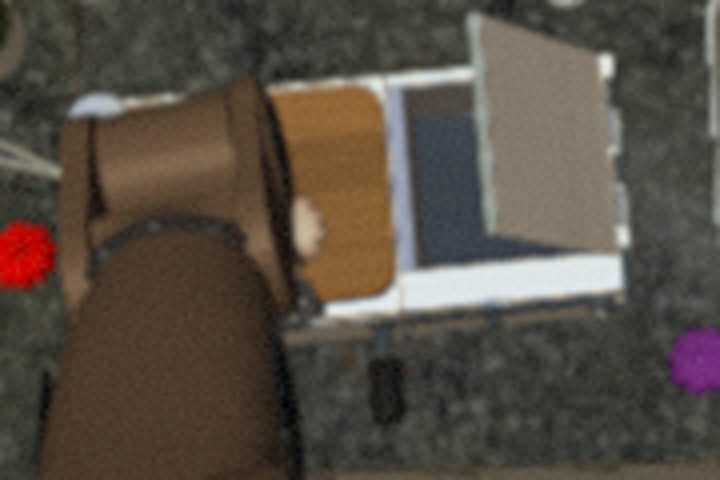

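The bulb is in front of the fingers at crop (308,225) and the hatch is open. It's on the line, so I'll continue the push.

Request:
{"fn": "arm_command", "kwargs": {
  "rows": [
    [[-0.02,0,0],0],
    [[-0.02,0,0],0],
    [[-0.02,0,0],0],
    [[-0.02,0,0],0],
    [[-0.02,0,0],0]
  ]
}}

```text
t: 12.75
eef_pos: [560.5, 154.7, 124.9]
tcp_rot: [-3.142, 0.0, 1.989]
ft_force: [0.2, 0.6, 0.3]
opening: 0.45
grip_force: 0.2
```

Request:
{"fn": "arm_command", "kwargs": {
  "rows": [
    [[-0.02,0,0],0],
    [[-0.02,0,0],0],
    [[-0.02,0,0],0],
    [[-0.02,0,0],0],
    [[-0.02,0,0],0]
  ]
}}

```text
t: 13.25
eef_pos: [570.6, 131.9, 124.9]
tcp_rot: [-3.141, 0.0, 1.99]
ft_force: [-0.0, 0.2, 0.5]
opening: 0.45
grip_force: 0.2
```

Request:
{"fn": "arm_command", "kwargs": {
  "rows": [
    [[-0.02,0,0],0],
    [[-0.02,0,0],0],
    [[-0.02,0,0],0],
    [[-0.02,0,0],0],
    [[-0.02,0,0],0]
  ]
}}

```text
t: 13.75
eef_pos: [580.8, 109.1, 124.9]
tcp_rot: [3.142, 0.0, 1.99]
ft_force: [-0.4, 1.3, 0.6]
opening: 0.455
grip_force: 0.4
```

Run:
```python
from h import *
p,d,W=cloud("top")
cv2.imwrite("pics/c6.png",cv2.resize(p[130:250,170:350,::-1],None,fx=4,fy=4,interpolation=cv2.INTER_CUBIC))
print([(np.round(x["position"]),x["confidence"]) for x in models.mark_of("top","garlic_centre")])
s=state();print(s["eef_pos"],s["ft_force"])
```

```text
[(array([ 469., -160.,   24.]), 0.58), (array([574., 393.,  26.]), 0.56), (array([592.,  83., 167.]), 0.45)]
[580.92575836 108.83376142 124.89037317] [ 0.14798961  0.75239194 -0.34564908]
```

Request:
{"fn": "arm_command", "kwargs": {
  "rows": [
    [[-0.02,0,0],0],
    [[-0.02,0,0],0],
    [[-0.02,0,0],0],
    [[-0.02,0,0],0],
    [[-0.02,0,0],0]
  ]
}}

```text
t: 14.35
eef_pos: [591.0, 86.1, 124.9]
tcp_rot: [-3.142, 0.0, 1.989]
ft_force: [0.3, -0.0, -0.4]
opening: 0.449
grip_force: 0.0
```

Run:
```python
from h import *
p,d,W=cloud("top")
cv2.imwrite("pics/c7.png",cv2.resize(p[130:250,170:350,::-1],None,fx=4,fy=4,interpolation=cv2.INTER_CUBIC))
print([(np.round(x["position"]),x["confidence"]) for x in models.mark_of("top","garlic_centre")])
s=state();print(s["eef_pos"],s["ft_force"])
```

```text
[(array([584.,   2.,  40.]), 0.6), (array([ 470., -161.,   22.]), 0.59), (array([619., -13., 119.]), 0.53)]
[591.06839994  85.97171414 124.83071682] [-0.14659264  0.7720602   0.92308203]
```

View pics/c7.png

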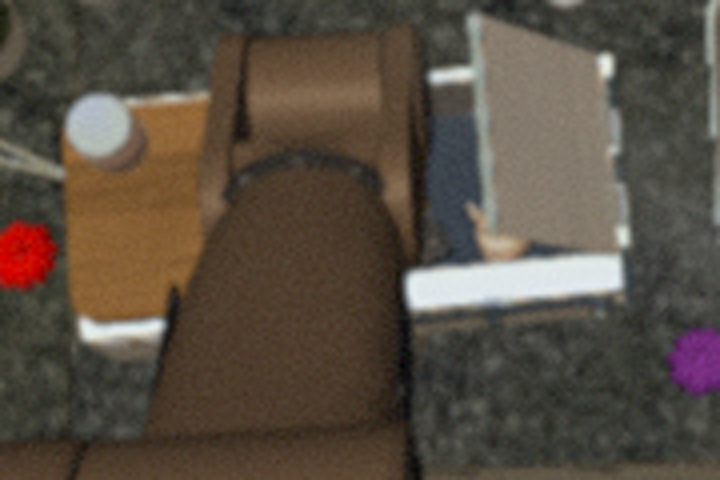

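The bulb lies in the bin, seen at crop (490,240), z about 40. I'll retreat, shut the fingers and go back over the bar.

Request:
{"fn": "arm_command", "kwargs": {
  "rows": [
    [[0.1,0,-0.1],0],
    [[0.06,0,-0.17],0],
    [[0,0,-0.17],0],
    [[0.036,-0.19,0],0],
    [[0.036,-0.19,0],0]
  ]
}}

```text
t: 14.95
eef_pos: [479.8, 101.0, 235.6]
tcp_rot: [3.14, 0.001, 1.99]
ft_force: [0.4, -0.1, -0.3]
opening: 0.45
grip_force: 0.0
```

Request:
{"fn": "arm_command", "kwargs": {
  "rows": [
    [[0,-0.19,0],0],
    [[0,0,0],0.047],
    [[0,0,0],0.047],
    [[0,0,0],0.047],
    [[0,0,0],0.047]
  ],
  "claw": 0
}}

```text
t: 15.45
eef_pos: [436.9, 81.7, 235.1]
tcp_rot: [3.141, -0.0, 1.393]
ft_force: [-0.7, -0.4, -0.9]
opening: 0.085
grip_force: 0.0
```

Request:
{"fn": "arm_command", "kwargs": {
  "rows": [
    [[0,0,0],0.047],
    [[0,0,0],0.047],
    [[0,0,0],0.047],
    [[0,0,0],0.047],
    [[0,0,0],0.047]
  ]
}}

```text
t: 15.95
eef_pos: [437.0, 81.7, 235.0]
tcp_rot: [3.141, -0.0, 0.655]
ft_force: [-0.3, 0.6, -0.6]
opening: 0.002
grip_force: 0.0
```

Request:
{"fn": "arm_command", "kwargs": {
  "rows": [
    [[0,0,0],0.047],
    [[0,0,0],0.047],
    [[0,0,0],0.047],
    [[0,0,0],0.047],
    [[0,0,0],0]
  ]
}}

```text
t: 16.45
eef_pos: [436.9, 81.7, 235.0]
tcp_rot: [3.142, -0.0, 0.068]
ft_force: [0.2, 0.1, 0.9]
opening: 0.006
grip_force: 0.0
```

Request:
{"fn": "arm_command", "kwargs": {
  "rows": [
    [[0,0,0.15],0],
    [[0,0,0.15],0],
    [[0,0,0.12],0],
    [[0,0,0.06],0],
    [[0,0,0.02],0]
  ]
}}

```text
t: 16.95
eef_pos: [436.3, 81.6, 108.5]
tcp_rot: [-3.142, 0.003, 0.074]
ft_force: [-0.2, -0.1, -0.2]
opening: 0.006
grip_force: 0.0
```

Request:
{"fn": "arm_command", "kwargs": {
  "rows": [
    [[0,0,0.01],0],
    [[0,0,0.01],0],
    [[0,0,0.01],0],
    [[0,0,0.01],0],
    [[0,0,0.01],0]
  ]
}}

```text
t: 17.45
eef_pos: [437.4, 81.7, 97.8]
tcp_rot: [3.142, -0.001, 0.07]
ft_force: [-0.1, 0.7, 4.7]
opening: 0.0
grip_force: 2.6
```

Request:
{"fn": "arm_command", "kwargs": {
  "rows": [
    [[0,0,0.01],0],
    [[0,0,0.01],0],
    [[0,0,0.004],0],
    [[0,0,0],0],
    [[0,0,0],0]
  ]
}}

```text
t: 17.95
eef_pos: [437.5, 81.7, 92.8]
tcp_rot: [3.141, -0.002, 0.07]
ft_force: [-5.4, -0.6, 23.7]
opening: 0.004
grip_force: 12.0
```

At the stop. Now I ease it up at 10 mm/s.

Request:
{"fn": "arm_command", "kwargs": {
  "rows": [
    [[0,0,-0.004],0],
    [[0,0,-0.004],0],
    [[0,0,-0.004],0],
    [[0,0,-0.004],0],
    [[0,0,-0.004],0]
  ]
}}

```text
t: 18.45
eef_pos: [437.3, 81.7, 96.5]
tcp_rot: [3.142, -0.001, 0.07]
ft_force: [1.6, 0.8, 2.8]
opening: 0.006
grip_force: 1.2
```

Request:
{"fn": "arm_command", "kwargs": {
  "rows": [
    [[0,0,-0.004],0],
    [[0,0,-0.004],0],
    [[0,0,-0.004],0],
    [[0,0,-0.004],0],
    [[0,0,-0.004],0]
  ]
}}

```text
t: 18.95
eef_pos: [437.2, 81.6, 101.5]
tcp_rot: [3.141, -0.0, 0.07]
ft_force: [2.0, 0.2, 2.1]
opening: 0.004
grip_force: 1.4
```

Request:
{"fn": "arm_command", "kwargs": {
  "rows": [
    [[0,0,-0.004],0],
    [[0,0,-0.004],0],
    [[0,0,-0.004],0],
    [[0,0,-0.004],0],
    [[0,0,-0.004],0]
  ]
}}

```text
t: 19.45
eef_pos: [436.9, 81.5, 106.5]
tcp_rot: [3.141, 0.0, 0.07]
ft_force: [1.6, -1.8, 2.6]
opening: 0.004
grip_force: 1.3
```

Request:
{"fn": "arm_command", "kwargs": {
  "rows": [
    [[0,0,-0.004],0],
    [[0,0,-0.004],0],
    [[0,0,-0.004],0],
    [[0,0,-0.004],0],
    [[0,0,-0.004],0]
  ]
}}

```text
t: 19.95
eef_pos: [436.8, 81.6, 111.4]
tcp_rot: [3.141, 0.001, 0.07]
ft_force: [0.1, -1.4, 2.7]
opening: 0.002
grip_force: 1.3
```

Still in contact (about 2.7 N) at 111, so the catch is free and the lid is following. I'll carry on.

Request:
{"fn": "arm_command", "kwargs": {
  "rows": [
    [[0,0,-0.004],0],
    [[0,0,-0.004],0],
    [[0,0,-0.004],0],
    [[0,0,-0.004],0],
    [[0,0,-0.004],0]
  ]
}}

```text
t: 20.45
eef_pos: [437.0, 81.6, 116.5]
tcp_rot: [3.141, 0.0, 0.07]
ft_force: [-0.2, -2.3, 2.3]
opening: 0.007
grip_force: 1.4
```

Request:
{"fn": "arm_command", "kwargs": {
  "rows": [
    [[0,0,-0.004],0],
    [[0,0,-0.004],0],
    [[0,0,-0.004],0],
    [[0,0,-0.004],0],
    [[0,0,-0.004],0]
  ]
}}

```text
t: 20.95
eef_pos: [437.1, 81.6, 121.5]
tcp_rot: [3.141, -0.0, 0.07]
ft_force: [0.0, -1.7, 2.9]
opening: 0.0
grip_force: 1.5
```

Request:
{"fn": "arm_command", "kwargs": {
  "rows": [
    [[0,0,-0.004],0],
    [[0,0,-0.004],0],
    [[0,0,-0.004],0],
    [[0,0,-0.004],0],
    [[0,0,-0.004],0]
  ]
}}

```text
t: 21.45
eef_pos: [437.0, 81.7, 126.4]
tcp_rot: [-3.141, 0.0, 0.07]
ft_force: [-0.3, 0.5, 0.8]
opening: 0.003
grip_force: 0.0
```

Request:
{"fn": "arm_command", "kwargs": {
  "rows": [
    [[0,0,-0.004],0],
    [[0,0,-0.004],0],
    [[0,0,-0.004],0],
    [[0,0,-0.004],0],
    [[0,0,-0.004],0]
  ]
}}

```text
t: 21.95
eef_pos: [437.0, 81.7, 131.5]
tcp_rot: [3.142, 0.0, 0.07]
ft_force: [0.4, 0.8, 0.5]
opening: 0.005
grip_force: 0.0
```

Request:
{"fn": "arm_command", "kwargs": {
  "rows": [
    [[0,0,-0.03],0],
    [[0,0,-0.08],0],
    [[0,0,-0.12],0],
    [[0,0,-0.12],0],
    [[0,0,0],0]
  ]
}}

```text
t: 22.45
eef_pos: [438.5, 81.8, 222.5]
tcp_rot: [3.141, -0.006, 0.07]
ft_force: [0.4, -0.5, -0.7]
opening: 0.008
grip_force: 0.0
```

Run:
```python
from h import *
p,d,W=cloud("top")
for c in (275,295,315): print(c,[tuple(W[r,c].round().astype(int).tolist()) for r in (155,175,190)])
for l in("lid_edge","garlic_centre","spice_jar","spotted_mug"): print(l,[(np.round(x["position"]),x["confidence"]) for x in models.mark_of("top",l)])
cv2.imwrite("pics/end.png",cv2.resize(p[130:250,170:430,::-1],None,fx=3,fy=3,interpolation=cv2.INTER_CUBIC))
```

```text
275 [(672, 54, 117), (608, 55, 116), (558, 55, 124)]
295 [(669, -9, 123), (605, -8, 119), (557, -7, 122)]
315 [(669, -72, 116), (604, -70, 117), (555, -69, 122)]
lid_edge [(array([615.,  70., 118.]), 0.86)]
garlic_centre [(array([ 471., -161.,   25.]), 0.66), (array([571., 390.,  25.]), 0.54)]
spice_jar [(array([636., 290., 134.]), 0.74)]
spotted_mug [(array([ 488., -285.,    4.]), 0.67)]
```

View pics/end.png

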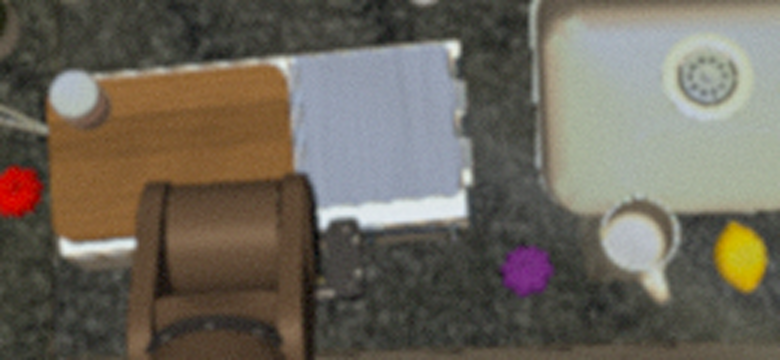

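The lid is flat shut at crop (380,130), the board is clear except for the jar at (77,98), and the mug and lemon haven't moved. The arm is clear, so I'm handing in.

```bash
python3 -c "
from cell import env; print(env.job_done())"
```

```text
the job is handed in; nothing more can be done
None
```

The garlic bulb was pushed into the bin and the lid eased shut, with the arm clear and the jar, mug and lemon seen where they started (I did not check the peeler at the end); I handed the job in and no verdict came back.

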